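# Set out the full-arch cast for basing

## Robot

A 6-joint arm with a two-finger parallel gripper is mounted at the origin on the work surface. World frame = base frame: x ahead of the robot, y to its left, z up, the work surface at z = 0. Lengths are in m, angles in rad, forces in N, time in s.
With the tool pointing down it reaches from about 0.3 to 0.95 m from the base axis. Payload 3.1 kg.
Tool frame: the origin (TCP) lies midway between the tips of the shut fingers; the grasp point (between the pads) lies 19 mm behind it; z points along the fingers, y is the direction in which the jaws open and shut (so a half turn about z gives the same grasp; the last joint's range is limited). The gripper opens to 85 mm and grips with 20 to 120 N. Pads are 22 mm wide; open, the fingers measure 114 mm over their backs; the gripper's body (76 mm by 85 mm) begins 54 mm behind the grasp point. The pads swing forward as they close: fully open they stand 13 mm farther back than shut.
Start: joints at [-1.407, 0.308, 1.634, -0, 1.2, -0.07], TCP at [0.145, -0.608, 0.231] pointing down, gripper open.
Joint ranges: [-3.06, 3.06], [-0.79, 1.96], [0.05, 2.63], [-1.19, 4.34], [0.05, 2.64], [-2.94, 2.94]. Speed limits (rad/s): [2.79, 2.79, 3.14, 3.14, 3.14, 3.14].

## Interface

Orientations are given as a unit quaternion [w, x, y, z].
In Python, from rig import robot gives the robot as it stands. The module is installed in compiled form; this text tells all that it offers.
- The arm moves only by the tool step_arm, never from a script. Its argument "motion" is a list of rows, each an object with "translation": the shift along the tool's x, y, z in units of 0.3 m (1.0 is 0.3 m), a list of three; "angular": the turn, a rotation vector about the tool's x, y, z in units of pi/4 rad (1.0 is pi/4 rad), a list of three. A call has 1 to 20 rows; each row is the pose to reach, as a shift and turn from the pose commanded when the call began, along the tool's axes at that moment; what a row does not reach only later rows make up. A row lasts 1/12 s, in which the tool goes at most 41.7 mm and 7.16 degrees, less where a joint would pass 70% of its speed; a pose out of reach is approached as far as the arm can. A call with a number of a shift or a turn outside -1 to 1 is refused whole. A call with a gripper value outside its range is refused whole. "hand" is the opening, from 0 (shut) to 1 (fully open), set as the call begins (left out, the last holds). The fingers move at their own pace and stop on an object; "force" is the grip in N (left out, the last holds). Time passes only in rows, so rows that repeat a pose let the fingers close. It gives the time, the measured TCP pose, the force and the opening at its end, in the units of the state.
- robot.sense(): the state, without advancing time (a new reading comes with each control period).
- robot.capture(name): name is "side" or "top"; returns the picture (384x512x3 uint8, red, green, blue); there is no depth.
- robot.get_calibration(name): a dict with "mtx" (3x3 intrinsics, pixels), "k1" (the pictures are not rectified: a ray, as slopes to the right and down, at radius r is drawn at 1 + k1 r^2 times it, then the intrinsics apply), "rvec" (rotation vector, rad) and "tvec" (3), from world to camera coordinates, as OpenCV has them. Camera axes: x right, y down, z forward; pixel columns grow to the right and rows downward; lengths in m; the calibration is good to about 2 mm. A picture is of the moment at which its call begins. get_calibration takes no time and is no camera call.
- robot.finish_job(): hands the job in, once; it reports no verdict.
Trained networks look in the newest picture that a camera, given by its name, has taken for a name from the list of things; names that differ only in an ending like _2 or _b are one class to them, and where a whole thing is asked for, a point or a joint stands for the part that bears it (a point fixed in the world has none). Each returns a list of dicts, best first, with "confidence" (0 to 1); they miss things now and then, are a little off and sometimes report something else, mostly with a low value. They report only what shows in the picture. A call takes as long as a camera call. They do not tell look-alikes from the thing itself.
- robot.spot_in(camera, query): "rect" ([centre column, centre row, width, height] in pixels, round what is visible of it).
- robot.trace(camera, query): "mask" (384x512 bool, what is visible of it) and "rect" ([centre column, centre row, width, height] in pixels, round what is visible of it).
- robot.tip_of(camera, query): "position" ([row, column] in pixels: a listed point, or the origin of a listed thing).
The state is a dict: "clock": time; "q": joint angles; "qd": joint speeds; "joint_torque": joint torques, N m; "tcp_pos": TCP position; "tool_rot": TCP orientation; "force": force on the tool from outside, world axes, zero at the start; "ft_torque": the same for the moment, N m; "grip_width": opening from 0.0 (shut) to 1.0 (fully open).
Only numpy, scipy, OpenCV 4.12 (cv2) and the standard library are available. Lean on these libraries where they do the work, as an engineer would, in place of code of your own. Each camera call takes 0.05 s, during which the arm holds its last target.

## Task

Get the next dental case ready for basing: pick up the full-arch plaster cast (the one with the whole horseshoe of teeth) and set it down on the bench, teeth up, in line with and exactly halfway between the centres of the grey mixing bowl and the white case pan with the yellow ticket. Turn it so that its flat back is parallel to the line from bowl to pan. Set it down rather than drop it, and do not shift the bowl, that pan or the half-arch cast.

Things in the scene. Friction and masses are not known exactly. Their poses are not given: they have to be found in the camera images.
- cast: Full-arch cast of cream plaster, 130 g: D-shaped base 58 mm wide (y), 58 long (x), 24 high, horseshoe of teeth on top, 36 mm high in all. Origin: centre of underside; z up; +x to the round front, at the start away from the robot within 40 degrees. Flat parallel sides face +y and -y, from x = -29 mm (flat back) to 0. In a row with the half-arch cast and a toothless round puck, in any order.
- pan: White open case pan, loose, 130 mm (x) by 180 (y), walls 45 high; an upright plate with a yellow ticket, 90 mm wide, rises at the middle of its far (+x) side to 149 mm. Origin: centre of the pan's underside. x points away from the robot within 9 degrees; y runs along the line to the bowl, which is on its +y or -y side. (The white pan without ticket, at the robot's right, has no part in this.)
- bowl: Grey rubber mixing bowl, loose, round, 110 mm across at the rim, 60 mm high, open top. Origin: centre of the underside. Its centre is 360 mm from the centre of the ticketed pan, on the pan's y axis; the bench between the two is free.
- half_cast: Half-arch cast of the same plaster, to be left alone: bar-shaped base 58 mm (x) by 27 mm (y), 22 mm high, with a single row of teeth, 36 mm high in all. Origin: centre of the underside.
Things that resemble listed ones, but are neither listed nor needed, are in the scene too. Leave any red look-alike of the cast alone.

How it is judged:
At the end, for the whole second after the job is handed in: The full-arch cast stands flat on the bench, teeth up, released and at rest, its centre within 20 mm of halfway between the centres of the bowl and the ticketed pan (along their line, and 20 mm across it), its flat back parallel to that line within 15 degrees (horizontal distance between cast and pan below 0.2 m and horizontal distance between cast and bowl below 0.2 m and x of cast in the frame of pan between -0.02 and 0.02 m and angle between the x axis of cast and the x axis of pan, either way round below 0.262 rad and height (world z) of cast between -0.006 and 0.006 m and angle between cast's own z axis and vertical below 0.1 rad and linear speed of cast below 0.02 m/s); the robot touches nothing.
It fails at once if the ticketed pan is shifted by more than 20 mm (distance of pan from where it was at the start of the episode above 0.02 m).
It fails at once if the bowl is shifted by more than 20 mm (distance of bowl from where it was at the start of the episode above 0.02 m).
It fails at once if the half-arch cast is shifted by more than 20 mm (distance of half_cast from where it was at the start of the episode above 0.02 m).
It fails at once if the full-arch cast is dropped from more than 20 mm above the bench (height (world z) of cast above 0.02 m and contact force between cast and anything else below 0.02 N).
It also fails if it takes over 38 s, if anything falls off the work surface, if the arm or the gripper's body presses on something with over 40 N, if the wrist force passes 120 N, or if a joint passes its speed limit or range.

## Working session

There is one attempt and no reset: what is moved stays moved. The work goes in short steps, Python scripts to look and compute and a tool call to move; the robot and the scene stay as the last step left them, time stands still between calls to the robot, and variables do not carry over. Pictures are saved under pics/ and viewed, and the job is handed in when it is done.

Besides the shell and the picture viewer there is one more tool, called after "Request:" as a command line: name --argument value ..., lists and objects as JSON in quotes. step_arm: Moves the arm, as the interface text tells. Shifts and turns lie within -1 to 1; 1 stands for 0.3 m of shift or pi/4 rad of turn. Its arguments: {"type":"object","properties":{"motion":{"type":"array","items":{"type":"object","properties":{"translation":{"type":"array","items":{"type":"number"}},"angular":{"type":"array","items":{"type":"number"}}}}},"hand":{"type":"number"},"force":{"type":"number"}},"required":["motion"]}

```bash
mkdir -p pics
cat > h.py <<'E'
import numpy as np, cv2
from rig import robot
def cal(n):
    c=robot.get_calibration(n); R=cv2.Rodrigues(np.array(c['rvec'],float))[0]
    return np.array(c['mtx'],float),float(c['k1']),R,np.array(c['tvec'],float).ravel()
def proj(n,P):
    K,k,R,t=cal(n); p=np.atleast_2d(P)@R.T+t; s=p[:,:2]/p[:,2:]; r=(s**2).sum(1,keepdims=True)
    s=s*(1+k*r); return s@K[:2,:2].T+K[:2,2]
def ray(n,uv):
    K,k,R,t=cal(n); u=cv2.undistortPoints(np.array(uv,float).reshape(-1,1,2),K,np.array([k,0,0,0,0.])).reshape(-1,2)
    d=np.c_[u,np.ones(len(u))]@R; return -R.T@t,d/np.linalg.norm(d,axis=1)[:,None]
def onz(n,uv,z):
    o,d=ray(n,uv); return o+d*((z-o[2])/d[:,2])[:,None]
def tri(uv1,uv2,a='side',b='top'):
    o1,d1=ray(a,[uv1]);o2,d2=ray(b,[uv2]);A=np.c_[d1[0],-d2[0]]
    s=np.linalg.lstsq(A,o2-o1,rcond=None)[0];p=o1+s[0]*d1[0];q=o2+s[1]*d2[0];return (p+q)/2,np.linalg.norm(p-q)
E
python3 - <<'E'
from h import *
print(robot.sense())
for n in('side','top'):
    im=robot.capture(n); cv2.imwrite(f'pics/{n}0.png',im[:,:,::-1])
    print(n,robot.get_calibration(n), ray(n,[[256,192]]))
    for q in('cast','pan','bowl','half_cast'):
        for f in(robot.spot_in,robot.tip_of):
            print(q,[({k:np.round(v,2).tolist() for k,v in d.items()}) for d in f(n,q)])
E
```

```text
{'clock': 0.0, 'q': array([-1.40670745e+00,  3.08989480e-01,  1.63522863e+00,  3.66796740e-06,
        1.19968252e+00, -6.96783933e-02]), 'qd': array([-0.00123706,  0.00030296,  0.00081391, -0.00030379,  0.00078617,
        0.00132281]), 'joint_torque': array([ 4.36358987e-04, -4.15247726e+01, -2.76665246e+01, -6.38960978e-05,
        1.01139964e-02,  9.98310128e-06]), 'tcp_pos': array([ 0.14462807, -0.60717571,  0.2300367 ]), 'tool_rot': array([-1.15278171e-03,  9.93176298e-01,  1.16616938e-01, -5.27475263e-05]), 'force': array([ 0.36395759,  0.02200006, -0.05403001]), 'ft_torque': array([ 0.02690555, -0.03229842, -0.01990281]), 'grip_width': 1.000880381563714}
side {'mtx': array([[498.8546119 ,   0.        , 253.12287967],
       [  0.        , 498.8546119 , 187.70790942],
       [  0.        ,   0.        ,   1.        ]]), 'k1': -0.21124758307808614, 'rvec': array([ 0.58079484, -2.66888239,  1.13250496]), 'tvec': array([0.50472956, 0.156052  , 1.06595348])} (array([0.16561736, 0.80654214, 0.85873259]), array([[ 0.30734801, -0.64641458, -0.69834475]]))
cast [{'rect': [306.9, 199.4
[... 968 characters left out ...]
rray([[ 0.16060904,  0.00772792, -0.98698785]]))
cast [{'rect': [324.6, 269.9, 36.9, 34.1], 'confidence': 0.84}, {'rect': [276.5, 240.6, 30.7, 30.2], 'confidence': 0.75}]
cast [{'position': [262.8, 320.4], 'confidence': 0.9}, {'position': [235.7, 272.3], 'confidence': 0.76}]
pan [{'rect': [313.5, 127.2, 90.8, 85.9], 'confidence': 0.7}, {'rect': [145.1, 120.7, 49.5, 56.3], 'confidence': 0.23}]
pan [{'position': [137.7, 309.5], 'confidence': 0.95}]
bowl [{'rect': [143.4, 121.0, 49.9, 51.0], 'confidence': 0.72}]
bowl [{'position': [128.4, 150.8], 'confidence': 0.86}]
half_cast [{'rect': [359.1, 218.9, 20.5, 31.2], 'confidence': 0.95}]
half_cast [{'position': [219.8, 355.2], 'confidence': 0.93}]
```

Run:
```python
from h import *
for n,(c,r) in(('side',(310,180)),('top',(320,245))):
    im=cv2.imread(f'pics/{n}0.png'); 
    cv2.imwrite(f'pics/{n}0c.png',cv2.resize(im[r-65:r+65,c-85:c+85],None,fx=4.5,fy=4.5,interpolation=cv2.INTER_CUBIC))
```

```text
(no output)
```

View pics/side0.png

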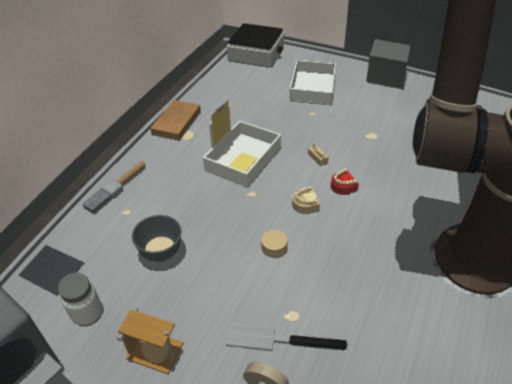

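View pics/top0.png

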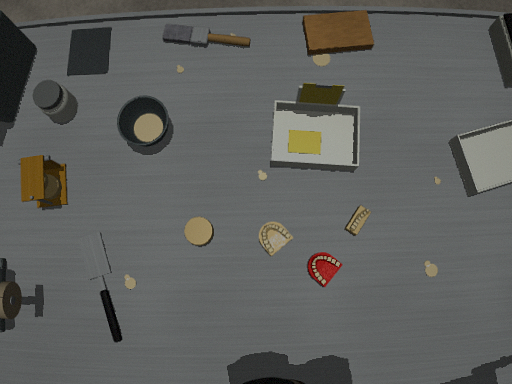

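```bash
ls pics
```

```text
side0.png
side0c.png
top0.png
top0c.png
```

View pics/side0c.png

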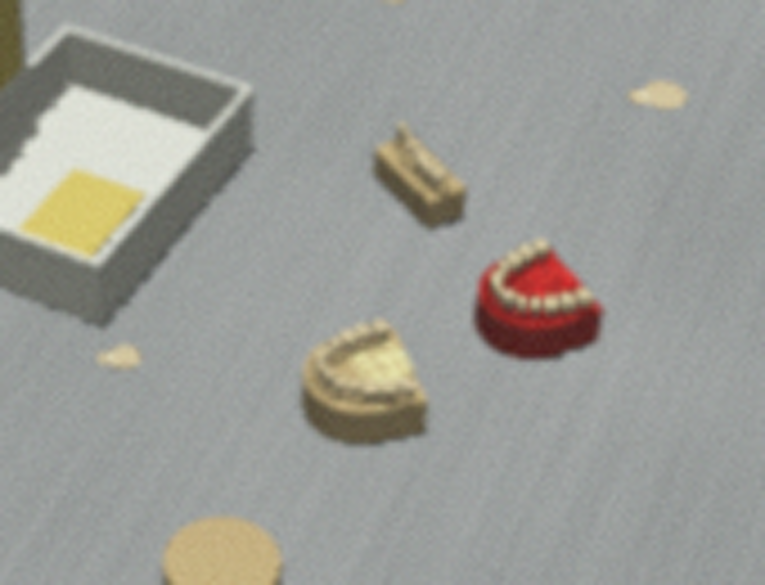

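View pics/top0c.png

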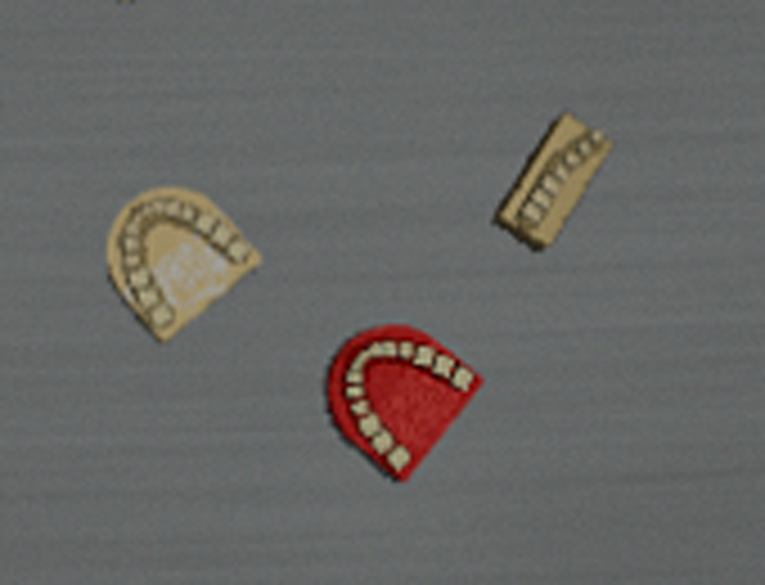

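The cast candidates are the cream horseshoe at top (275,238) / side (306,200), the red look-alike at top (324,269) / side (345,181), and the half-arch bar at top (358,220) / side (319,154). There is also a toothless puck at top (199,231). The cream horseshoe fits: whole arch, cream plaster, D-shaped base, which the crops confirm. Next I'll measure it along with the bowl and pan.

```bash
python3 - <<'E'
from h import *
from scipy.optimize import minimize
c=[('corner',(319.9,203.9),(271.7,256.0))]
for nm,s,t in c: print(nm,tri(s,t))
M={}
for n in('side','top'):
    robot.capture(n)
    for q in('cast','bowl','pan'):
        r=robot.trace(n,q); print(n,q,[(np.round(d['rect'],1).tolist(),round(d['confidence'],2)) for d in r])
        tgt={'cast':{'side':(306,200),'top':(275,238)},'bowl':{'side':(157,240),'top':(143,121)},'pan':{'side':(241,150),'top':(314,130)}}[q][n]
        r=[d for d in r if np.hypot(d['rect'][0]-tgt[0],d['rect'][1]-tgt[1])<15]
        if r: M[n,q]=r[0]['mask']
np.savez('m.npz',**{a+'_'+b:v for (a,b),v in M.items()})
E
cat > fit.py <<'E'
from h import *
from scipy.optimize import minimize
a=np.linspace(-np.pi/2,np.pi/2,25)
D=np.r_[np.c_[29*np.cos(a),29*np.sin(a)],[[-29,29],[-29,-29]]]/1e3
S=8
def fill(pts):
    pass
def masks(n,p,win,z0=None):
    x,y,th=p[:3]; z0=p[3]
    R=np.array([[np.cos(th),-np.sin(th)],[np.sin(th),np.cos(th)]])
    out=np.zeros((win[3]*S,win[2]*S),np.uint8)
    for sc,za,zb in((1,0,.024),(.86,.024,.035)):
        q=(D*sc)@R.T+[x,y]
        P=np.r_[np.c_[q,np.full(len(q),z0+za)],np.c_[q,np.full(len(q),z0+zb)]]
        uv=proj(n,P); uv=(uv-[win[0],win[1]]+.5)*S
        cv2.fillPoly(out,[cv2.convexHull(uv.astype(np.float32)).astype(np.int32)],1)
    return out.reshape(win[3],S,win[2],S).mean((1,3))
def fitcast(M,p0):
    W={}
    for n,m in M.items():
        ys,xs=np.where(m); W[n]=(xs.min()-6,ys.min()-6,np.ptp(xs)+13,np.ptp(ys)+13)
    def cost(p,fix=None):
        p=np.array(p); 
        return sum(np.abs(masks(n,p,W[n])-m[W[n][1]:W[n][1]+W[n][3],W[n][0]:W[n][0]+W[n][2]]).sum() for n,m in M.items())
    best=None
    for d in(-.3,0,.3):
        q=np.array(p0,float);q[2]+=d
        sim=np.r_[[q],q+np.diag([.008,.008,.2,.008])]
        r=minimize(cost,q,method='Nelder-Mead',options=dict(initial_simplex=sim,xatol=1e-5,fatol=.05,maxiter=600))
        if best is None or r.fun<best.fun: best=r
    return best
E
python3 - <<'E'
from fit import *
m=np.load('m.npz'); print(list(m.keys()),[int(v.sum()) for v in m.values()])
M={n:m[n+'_cast'] for n in('side','top') if n+'_cast' in m}
c=onz('top',[[276,240]],.02)[0]
P=onz('top',[[293.2,237.3],[271.7,256]],.024);print('back corners',P,np.linalg.norm(P[0]-P[1]))
d=P[1]-P[0]; print('yaw from back',np.arctan2(-d[0],d[1]) )
r=fitcast(M,[c[0],c[1],np.arctan2(-d[0],d[1]),0]); print(r.x,r.fun)
for n in M:
    print(n,fitcast({n:M[n]},r.x).x)
# bowl
for z in(0.06,):
  for n in('side','top'):
    k=m.get(n+'_bowl')
    if k is None: continue
    print(n,'bowl mask centroid on z.03',onz(n,[[np.where(k)[1].mean(),np.where(k)[0].mean()]],.03))
print('bowl tip',tri((160.2,249.7),(150.8,128.4)),'pan tip',tri((240.7,157.4),(309.5,137.7)))
print('half',tri((315.8,155.1),(355.2,219.8)))
E
python3 - <<'E'
import cv2
for n,(c,r) in(('side',(200,190)),('top',(240,120))):
    im=cv2.imread(f'pics/{n}0.png')
    w,h=(90,80) if n=='side' else(130,60)
    f=4.2 if n=='side' else 3
    im=cv2.resize(im[r-h:r+h,c-w:c+w],None,fx=f,fy=f,interpolation=cv2.INTER_CUBIC)
    cv2.imwrite(f'pics/{n}0d.png',im); print(im.shape,c-w,r-h,f)
E
```

```text
corner (array([0.38005913, 0.00474816, 0.01937609]), np.float64(0.0014945740253990887))
side cast [([344.1, 180.8, 28.1, 27.7], 0.91), ([305.1, 199.9, 23.2, 28.5], 0.61)]
side bowl [([156.1, 236.8, 49.8, 44.1], 0.84)]
side pan [([241.5, 144.5, 76.6, 88.2], 0.87)]
top cast [([325.4, 269.0, 36.9, 30.7], 0.68), ([275.5, 239.8, 33.4, 32.1], 0.62)]
top bowl [([142.9, 123.1, 46.3, 53.4], 0.7)]
top pan [([313.2, 126.5, 97.6, 90.0], 0.86)]
['side_cast', 'side_bowl', 'side_pan', 'top_cast', 'top_bowl', 'top_pan'] [519, 1783, 3898, 728, 2076, 6603]
back corners [[ 0.41559148 -0.03966515  0.024     ]
 [ 0.37926425  0.00467395  0.024     ]] 0.05732035712023412
yaw from back 0.6864017585135986
[ 4.20444455e-01  3.28357221e-04  6.46895260e-01 -5.04038953e-03] 114.1875
side [ 0.42487098 -0.00615701  0.63021187 -0.00991909]
(672, 756, 3) 110 110 4.2
(360, 780, 3) 110 60 3Traceback (most recent call last):
  File "<stdin>", line 9, in <module>
  File "fit.py", line 29, in fitcast
    r=minimize(cost,q,method='Nelder-Mead',options=dict(initial_simplex=sim,xatol=1e-5,fatol=.05,maxiter=600))
    res = _
[... 211 characters left out ...]
  return sum(np.abs(masks(n,p,W[n])-m[W[n][1]:W[n][1]+W[n][3],W[n][0]:W[n][0]+W[n][2]]).sum() for n,m in M.items())
  File "fit.py", line 24, in <genexpr>
    return sum(np.abs(masks(n,p,W[n])-m[W[n][1]:W[n][1]+W[n][3],W[n][0]:W[n][0]+W[n][2]]).sum() for n,m in M.items())
                      ~~~~~^^^^^^^^^^
  File "fit.py", line 15, in masks
    uv=proj(n,P); uv=(uv-[win[0],win[1]]+.5)*S
  File "h.py", line 7, in proj
    K,k,R,t=cal(n); p=np.atleast_2d(P)@R.T+t; s=p[:,:2]/p[:,2:]; r=(s**2).sum(1,keepdims=True)
            ~~~^^^
  File "h.py", line 4, in cal
    c=robot.get_calibration(n); R=cv2.Rodrigues(np.array(c['rvec'],float))[0]
ValueError: time passes only in moves, steps and waits
```

View pics/side0d.png

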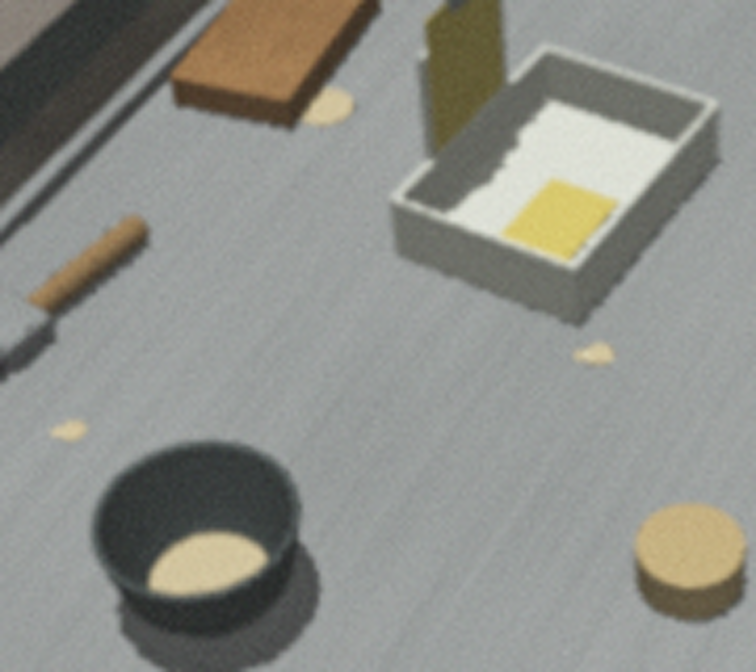

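View pics/top0d.png

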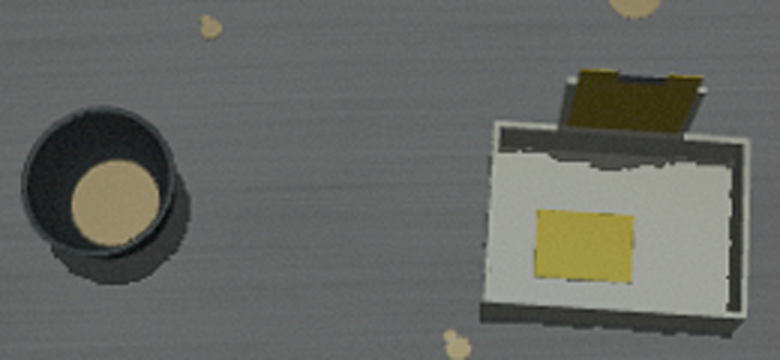

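The crops show the ticketed pan's rim corners and the bowl's rim clearly in both views. The pan's yellow plate is on its far side and the bowl lies on its +y side. I'll triangulate the rims and fit the cast on colour masks.

```bash
sed -i 's/^def cal(n):/import functools\n@functools.lru_cache(None)\ndef cal(n):/' h.py
python3 - <<'E'
from fit import *
T=lambda p:(p[0]/3+110-.33,p[1]/3+60-.33); Sd=lambda p:(p[0]/4.2+110-.4,p[1]/4.2+110-.4)
t=[(496,122),(749,139),(745,319),(484,306)]; s=[(393,198),(548,46),(719,102),(577,268)]
C=[]
for a,b in zip(s,t):
    p,e=tri(Sd(a),T(b)); C.append(p); print(p.round(4),round(e,4))
C=np.array(C); print('pan c',C.mean(0),'sides',np.linalg.norm(np.roll(C,-1,0)-C,axis=1))
v=(C[0]+C[3]-C[1]-C[2]); print('pan yaw(x axis)',np.arctan2(-v[0],v[1]))
Z=onz('top',[T(p) for p in t],.045);v=(Z[0]+Z[3]-Z[1]-Z[2]);print('pan top z45',Z.mean(0),np.arctan2(-v[0],v[1]))
b,e=tri(Sd((197,520)),T((98.5,181))); print('bowl rim',b,e, onz('top',[T((98.5,181))],.06),onz('side',[Sd((197,520))],.06))
pc=C.mean(0); print('dist',np.linalg.norm((b-pc)[:2]),'mid',(b+pc)[:2]/2,'line yaw',np.arctan2(-(b-pc)[0],(b-pc)[1]))
M={}
for n,(x,y) in(('side',(306,200)),('top',(275,238))):
    im=cv2.imread(f'pics/{n}0.png').astype(int); k=((im[:,:,2]-im[:,:,0])>12).astype(np.uint8)
    k=cv2.morphologyEx(k,cv2.MORPH_CLOSE,np.ones((7,7),np.uint8))
    nn,l=cv2.connectedComponents(k); m=l==l[y,x]; M[n]=m.astype(float); print(n,m.sum())
    cv2.imwrite(f'pics/m{n}.png',cv2.resize((m*255).astype(np.uint8)[y-40:y+40,x-50:x+50],None,fx=4,fy=4))
r=fitcast(M,[.42,0,.67,0]); print('cast',r.x,r.fun)
for n in M:
    q=fitcast({n:M[n]},r.x); print(n,q.x,q.fun)
print(tri((315.8,155.1),(355.2,219.8)))
E
```

```text
[ 0.7009 -0.0108  0.0426] 0.0005
[ 0.6846 -0.1889  0.0418] 0.0014
[ 0.5559 -0.1758  0.044 ] 0.0013
[0.57   0.0017 0.0433] 0.0032
pan c [ 0.62781349 -0.0934614   0.04292845] sides [0.17881157 0.129401   0.1781405  0.13149809]
pan yaw(x axis) -0.08528480725814229
pan top z45 [ 0.62668926 -0.09328825  0.045     ] -0.080179445095808
bowl rim [0.661683   0.26537168 0.05441559] 0.0005609810311631313 [[0.65946775 0.26371276 0.06      ]] [[0.65855176 0.26912893 0.06      ]]
dist 0.36042797704671026 mid [0.64474824 0.08595514] line yaw -0.09410912329445367
side 608
top 773
cast [ 0.42095661  0.00174318  0.67158784 -0.00234327] 70.34375
side [ 4.22242258e-01 -3.84710996e-04  6.99624833e-01 -4.67853582e-03] 33.0
top [0.41988573 0.00164271 0.66603323 0.0095512 ] 26.84375
(array([ 0.450881  , -0.17024534,  0.01022592]), np.float64(0.004403071598988212))
```

Measurements, all of which agree with the given sizes and with the 360 mm spacing:
- **Cast:** (0.421, 0.002), yaw 0.675, base at about z = 0.
- **Pan:** (0.628, −0.093), yaw −0.085.
- **Bowl:** (0.660, 0.265).
- **Midpoint:** (0.644, 0.086), line yaw −0.09.

I'll grip the flat sides 12 mm behind the cast's centre, so the grasp point is (0.412, −0.006). The first move covers half of the approach.

Request:
step_arm --motion '[{"translation": [0.665,-0.871,0],"angular": [0,0,0]},{"translation": [0.665,-0.871,0],"angular": [0,0,0]},{"translation": [0.665,-0.871,0],"angular": [0,0,0]},{"translation": [0.665,-0.871,0],"angular": [0,0,0]},{"translation": [0.665,-0.871,0],"angular": [0,0,0]},{"translation": [0.665,-0.871,0],"angular": [0,0,0]},{"translation": [0.665,-0.871,0],"angular": [0,0,0]},{"translation": [0.665,-0.871,0],"angular": [0,0,0]},{"translation": [0.665,-0.871,0],"angular": [0,0,0]}]' --hand 1 --force 40

```text
clock: 2.05
tcp_pos: [0.2796, -0.3018, 0.2308]
tool_rot: [-0.002, 0.993, 0.119, 0.001]
force: [-0.5, -0.5, -1.0]
grip_width: 1.0
```

```bash
cat > go.py <<'E'
import sys
from h import *
from scipy.spatial.transform import Rotation as Ro
s=robot.sense(); q=s['tool_rot']; R=Ro.from_quat([q[1],q[2],q[3],q[0]])
print('t',s['clock'],'tcp',s['tcp_pos'].round(4),'q',s['q'].round(3),'g',s['grip_width'],'F',s['force'].round(2))
x,y,z,psi=map(float,sys.argv[1:])
D=Ro.from_matrix(np.array([[np.cos(psi),np.sin(psi),0],[np.sin(psi),-np.cos(psi),0],[0,0,-1]]))
m=R.as_matrix();print('yaw',np.arctan2(m[1,0],m[0,0]),'tilt',np.arccos(-m[2,2]))
print('trans',(R.inv().apply(np.array([x,y,z])-s['tcp_pos'])/.3).round(4),'ang',((R.inv()*D).as_rotvec()/(np.pi/4)).round(4))
E
python3 go.py .4116 -.006 .15 .675
```

```text
t 2.05 tcp [ 0.2796 -0.3018  0.2308] q [-0.932 -0.12   2.103  0.003  1.161  0.399] g 0.9999383297240348 F [-0.54 -0.54 -0.99]
yaw 0.23883453067532587 tilt 0.004229281471219661
trans [ 0.6605 -0.853   0.2737] ang [-0.0045 -0.0031 -0.5553]
```

Request:
step_arm --motion '[{"translation": [0.66,-0.853,0.27],"angular": [0,0,-0.555]},{"translation": [0.66,-0.853,0.27],"angular": [0,0,-0.555]},{"translation": [0.66,-0.853,0.27],"angular": [0,0,-0.555]},{"translation": [0.66,-0.853,0.27],"angular": [0,0,-0.555]},{"translation": [0.66,-0.853,0.27],"angular": [0,0,-0.555]},{"translation": [0.66,-0.853,0.27],"angular": [0,0,-0.555]},{"translation": [0.66,-0.853,0.27],"angular": [0,0,-0.555]},{"translation": [0.66,-0.853,0.27],"angular": [0,0,-0.555]},{"translation": [0.66,-0.853,0.27],"angular": [0,0,-0.555]},{"translation": [0.66,-0.853,0.27],"angular": [0,0,-0.555]},{"translation": [0.66,-0.853,0.27],"angular": [0,0,-0.555]},{"translation": [0.66,-0.853,0.27],"angular": [0,0,-0.555]}]'

```text
clock: 3.05
tcp_pos: [0.4117, -0.014, 0.1506]
tool_rot: [0.0, 0.945, 0.328, 0.0]
force: [0.1, -0.5, 0.2]
grip_width: 0.999
```

```bash
python3 go.py .4116 -.006 .06 .675
python3 - <<'E'
from h import *
o=[]
for n,(c,r) in(('side',(310,190)),('top',(285,230))):
    im=robot.capture(n)[:,:,::-1]; o.append(cv2.resize(im[r-60:r+60,c-60:c+60],(390,390)))
cv2.imwrite('pics/a.png',np.hstack(o))
E
```

```text
t 3.05 tcp [ 0.4117 -0.014   0.1506] q [-1.390e-01 -8.000e-03  2.181e+00 -1.000e-03  9.680e-01  7.630e-01] g 0.9989105037208726 F [ 0.15 -0.51  0.23]
yaw 0.6682380836613518 tilt 0.0007078479468779974
trans [ 0.0163 -0.0214  0.3019] ang [ 0.0009  0.0001 -0.0086]
```

View pics/a.png

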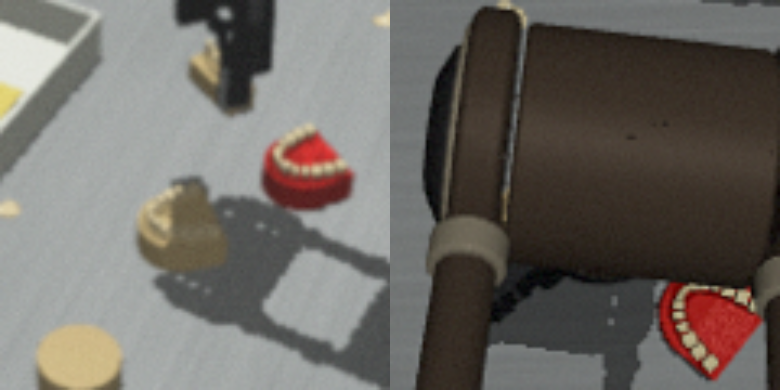

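The side picture shows the cast untouched at crop (180,230), with the open jaw still above and beyond it. I'll descend to 60 mm first, correcting x and y on the way.

```bash
python3 go.py .4116 -.006 .06 .675
```

```text
t 3.15 tcp [ 0.4116 -0.0143  0.1507] q [-0.14  -0.008  2.181 -0.     0.968  0.764] g 0.9970324701999175 F [-0.1   0.17  0.2 ]
yaw 0.6668659900700787 tilt 0.0008238489942551103
trans [ 0.0169 -0.0221  0.3022] ang [ 0.001  -0.0004 -0.0104]
```

Request:
step_arm --motion '[{"translation": [0.017,-0.022,0.1],"angular": [0,0,-0.01]},{"translation": [0.017,-0.022,0.2],"angular": [0,0,-0.01]},{"translation": [0.017,-0.022,0.3],"angular": [0,0,-0.01]},{"translation": [0.017,-0.022,0.3],"angular": [0,0,-0.01]},{"translation": [0.017,-0.022,0.3],"angular": [0,0,-0.01]}]'

```text
clock: 3.57
tcp_pos: [0.4097, -0.0053, 0.0594]
tool_rot: [-0.001, 0.944, 0.331, -0.002]
force: [0.1, -1.3, -0.5]
grip_width: 1.004
```

```bash
python3 go.py .4116 -.006 .000 .675;  python3 - <<'E'
from h import *
n,(c,r)='side',(310,190)
im=robot.capture(n)[:,:,::-1]; cv2.imwrite('pics/b.png',cv2.resize(im[r-60:r+60,c-70:c+70],None,fx=5,fy=5))
E
```

```text
t 3.5667 tcp [ 0.4097 -0.0053  0.0594] q [-0.119  0.167  2.233 -0.     0.746  0.776] g 1.004054027759816 F [ 0.08 -1.27 -0.55]
yaw 0.6752166543155292 tilt 0.004447869177860042
trans [0.0041 0.0064 0.1979] ang [-0.004   0.004   0.0003]
```

View pics/b.png

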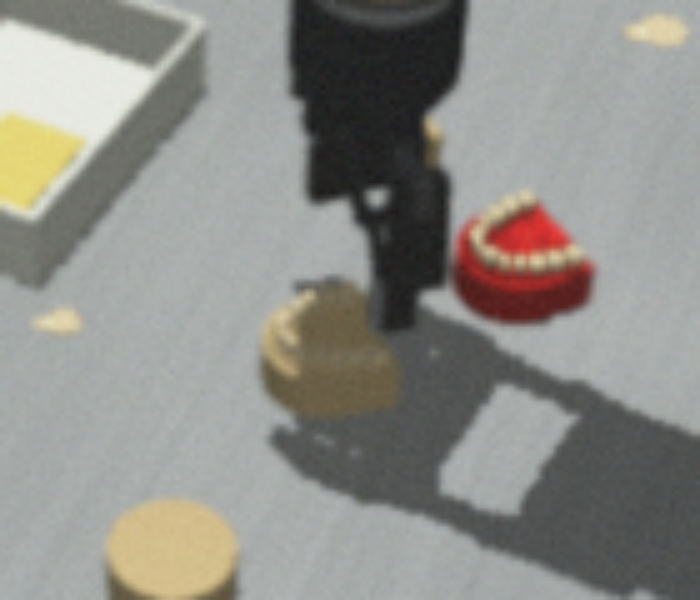

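The near finger's tip, at crop (395,325), is above the bench and consistent with the +y jaw at a height of about 72 mm. The cast hasn't moved. I'll descend the rest of the way.

Request:
step_arm --motion '[{"translation": [0,0.002,0.06],"angular": [0,0,0]},{"translation": [0,0.002,0.12],"angular": [0,0,0]},{"translation": [0,0.002,0.17],"angular": [0,0,0]},{"translation": [0,0.002,0.198],"angular": [0,0,0]},{"translation": [0,0.002,0.198],"angular": [0,0,0]},{"translation": [0,0.002,0.198],"angular": [0,0,0]}]'

```text
clock: 4.12
tcp_pos: [0.4132, -0.0053, 0.0021]
tool_rot: [0.0, 0.943, 0.332, 0.001]
force: [0.9, 0.5, 1.3]
grip_width: 0.998
```

```bash
python3 go.py .4116 -.006 .000 .675;  python3 - <<'E'
from h import *
n,(c,r)='side',(310,190)
im=robot.capture(n)[:,:,::-1]; cv2.imwrite('pics/c.png',cv2.resize(im[r-60:r+60,c-70:c+70],None,fx=5,fy=5))
E
```

```text
t 4.1167 tcp [ 0.4132 -0.0053  0.0021] q [-0.118  0.302  2.24  -0.     0.598  0.775] g 0.9982222480086901 F [0.93 0.51 1.33]
yaw 0.677140169707605 tilt 0.0021183165177631035
trans [-0.0056 -0.0013  0.0068] ang [ 0.0019 -0.0019  0.0027]
```

View pics/c.png

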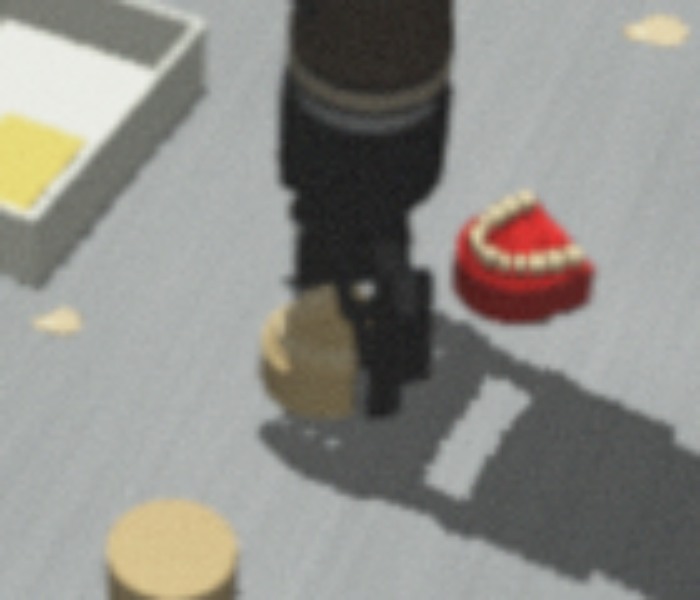

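The near finger now stands beside the cast's flat +y side, covering its rear half at crop (385,400). There is no contact force. Closing.

Request:
step_arm --motion '[{"translation": [0,0,0.006],"angular": [0,0,0]},{"translation": [0,0,0.006],"angular": [0,0,0]},{"translation": [0,0,0.006],"angular": [0,0,0]},{"translation": [0,0,0.006],"angular": [0,0,0]},{"translation": [0,0,0.006],"angular": [0,0,0]},{"translation": [0,0,0.006],"angular": [0,0,0]},{"translation": [0,0,0.006],"angular": [0,0,0]},{"translation": [0,0,0.006],"angular": [0,0,0]},{"translation": [0,0,0.006],"angular": [0,0,0]}]' --hand 0 --force 45

```text
clock: 4.92
tcp_pos: [0.4128, -0.005, -0.0]
tool_rot: [0.0, 0.943, 0.332, 0.001]
force: [-1.0, -0.8, 6.6]
grip_width: 0.668
```

```bash
python3 go.py .4116 -.006 .12 .675
```

```text
t 4.9167 tcp [ 0.4128 -0.005  -0.    ] q [-0.118  0.306  2.24  -0.     0.593  0.776] g 0.6677330300989586 F [-0.96 -0.8   6.57]
yaw 0.6775892832420032 tilt 0.0013775255189306132
trans [-0.0047  0.0006 -0.4   ] ang [ 0.0013 -0.0012  0.0033]
```

The opening is 0.668 × 85 ≈ 57 mm, so the 58 mm base is gripped. I'll lift 110 mm and check.

Request:
step_arm --motion '[{"translation": [0,0,-0.04],"angular": [0,0,0]},{"translation": [0,0,-0.12],"angular": [0,0,0]},{"translation": [0,0,-0.22],"angular": [0,0,0]},{"translation": [0,0,-0.32],"angular": [0,0,0]},{"translation": [0,0,-0.37],"angular": [0,0,0]},{"translation": [0,0,-0.37],"angular": [0,0,0]},{"translation": [0,0,-0.37],"angular": [0,0,0]}]'

```text
clock: 5.5
tcp_pos: [0.4124, -0.0049, 0.1106]
tool_rot: [0.0, 0.943, 0.332, 0.001]
force: [0.3, 0.5, -1.9]
grip_width: 0.667
```

```bash
python3 - <<'E'
from h import *
n,(c,r)='side',(310,180)
im=robot.capture(n)[:,:,::-1]; cv2.imwrite('pics/d.png',cv2.resize(im[r-60:r+60,c-70:c+70],None,fx=5,fy=5))
# target for TCP: cast-in-tool offset: along tool x
xg,yg=.4128,-.005; th=.6776; d=np.array([.421-xg,.0016-yg]); u=np.array([np.cos(th),np.sin(th)]);w=np.array([-u[1],u[0]])
print('offset',d@u,d@w)
a=-.088; t=np.array([.644,.086])-(d@u)*np.array([np.cos(a),np.sin(a)]); print(t)
E
python3 go.py .634 .087 .11 -.088
```

```text
offset 0.010526157831831005 1.1399046317494662e-06
[0.63351457 0.08692511]
t 5.55 tcp [ 0.4111 -0.0048  0.1094] q [-0.118  0.065  2.209  0.     0.868  0.775] g 0.6698179211314528 F [-0.86  0.68 -1.76]
yaw 0.6776743687036108 tilt 0.0010246436003344978
trans [ 0.7707  0.2276 -0.0027] ang [-5.000e-04  1.200e-03  9.749e-01]
```

View pics/d.png

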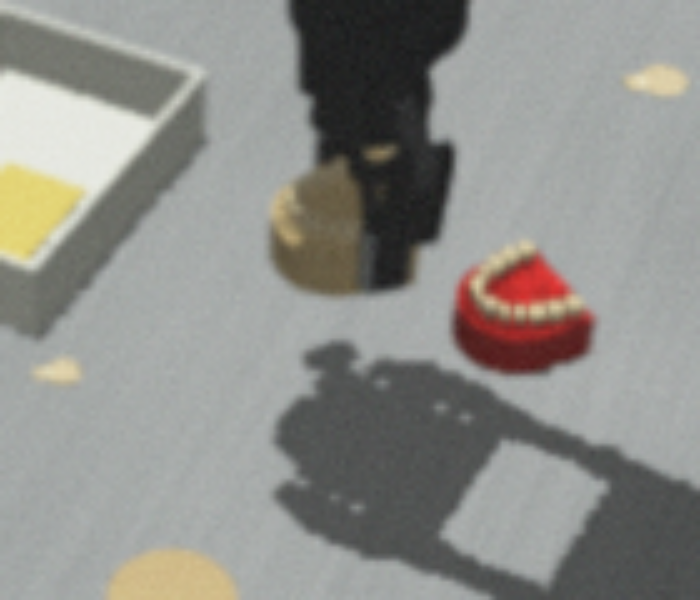

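The cast is held level at crop (340,230), with its shadow clear below. Now I'll carry it to above the midpoint while turning it.

Request:
step_arm --motion '[{"translation": [0.04,0.01,0],"angular": [0,0,0.05]},{"translation": [0.12,0.035,0],"angular": [0,0,0.15]},{"translation": [0.21,0.062,0],"angular": [0,0,0.27]},{"translation": [0.31,0.092,0],"angular": [0,0,0.39]},{"translation": [0.41,0.121,0],"angular": [0,0,0.52]},{"translation": [0.51,0.15,0],"angular": [0,0,0.65]},{"translation": [0.61,0.18,0],"angular": [0,0,0.77]},{"translation": [0.69,0.204,0],"angular": [0,0,0.87]},{"translation": [0.745,0.22,0],"angular": [0,0,0.945]},{"translation": [0.77,0.228,0],"angular": [0,0,0.975]},{"translation": [0.77,0.228,0],"angular": [0,0,0.975]},{"translation": [0.77,0.228,0],"angular": [0,0,0.975]},{"translation": [0.77,0.228,0],"angular": [0,0,0.975]}]'

```text
clock: 6.63
tcp_pos: [0.6325, 0.0863, 0.1077]
tool_rot: [0.0, 0.999, -0.044, -0.002]
force: [-0.5, -0.2, -1.5]
grip_width: 0.669
```

```bash
python3 - <<'E'
from h import *
o=[]
for n,(c,r) in(('side',(200,180)),('top',(230,130))):
    im=robot.capture(n)[:,:,::-1]; o.append(cv2.resize(im[r-100:r+100,c-100:c+100],(390,390)))
cv2.imwrite('pics/e.png',np.hstack(o))
E
python3 go.py .6335 .087 .001 -.088
```

```text
t 6.7333 tcp [0.6331 0.0862 0.1089] q [ 0.067  0.468  1.681 -0.     0.996  1.726] g 0.6709716281580652 F [ 0.02  0.29 -1.11]
yaw -0.08819830691732705 tilt 0.002736131248424149
trans [ 0.0019 -0.003   0.3596] ang [ 0.0006  0.0034 -0.0003]
```

View pics/e.png

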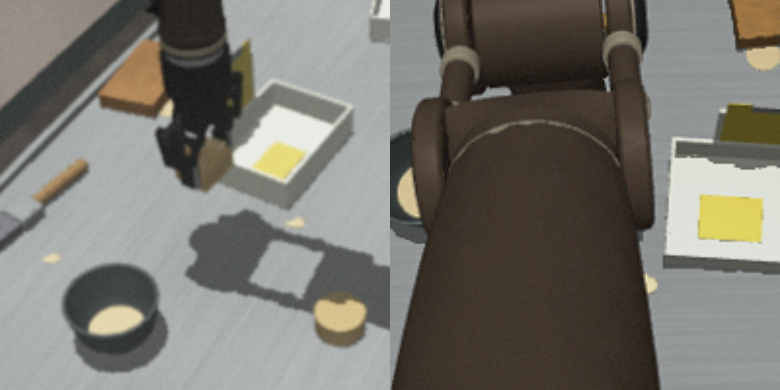

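The cast is still held, midway between bowl and pan, and both are undisturbed. Now lowering it, slowing near the bench.

Request:
step_arm --motion '[{"translation": [0.002,-0.003,0.05],"angular": [0,0,0]},{"translation": [0.002,-0.003,0.13],"angular": [0,0,0]},{"translation": [0.002,-0.003,0.21],"angular": [0,0,0]},{"translation": [0.002,-0.003,0.28],"angular": [0,0,0]},{"translation": [0.002,-0.003,0.32],"angular": [0,0,0]},{"translation": [0.002,-0.003,0.34],"angular": [0,0,0]},{"translation": [0.002,-0.003,0.348],"angular": [0,0,0]},{"translation": [0.002,-0.003,0.355],"angular": [0,0,0]},{"translation": [0.002,-0.003,0.355],"angular": [0,0,0]},{"translation": [0.002,-0.003,0.355],"angular": [0,0,0]}]'

```text
clock: 7.57
tcp_pos: [0.6367, 0.0876, 0.0049]
tool_rot: [-0.0, 0.999, -0.044, 0.001]
force: [0.6, 0.1, -1.9]
grip_width: 0.672
```

```bash
python3 go.py .6335 .087 .000 -.088
```

```text
t 7.5667 tcp [0.6367 0.0876 0.0049] q [0.069 0.618 1.7   0.    0.82  1.728] g 0.6715396090626881 F [ 0.62  0.15 -1.88]
yaw -0.08816056625762753 tilt 0.002552022296915505
trans [-0.0105  0.0028  0.0164] ang [-0.0005 -0.0032 -0.0002]
```

Still carrying the weight (Fz ≈ −1.9), with about 5 mm to go. Creeping down.

Request:
step_arm --motion '[{"translation": [-0.008,0,0.005],"angular": [0,0,0]},{"translation": [-0.008,0,0.01],"angular": [0,0,0]},{"translation": [-0.008,0,0.014],"angular": [0,0,0]},{"translation": [-0.008,0,0.014],"angular": [0,0,0]},{"translation": [-0.008,0,0.014],"angular": [0,0,0]}]'

```text
clock: 7.98
tcp_pos: [0.6333, 0.0877, 0.0001]
tool_rot: [-0.0, 0.999, -0.044, 0.0]
force: [-1.0, 0.3, 3.2]
grip_width: 0.668
```

```bash
python3 go.py .6335 .087 .000 -.088
```

```text
t 7.9833 tcp [6.333e-01 8.770e-02 1.000e-04] q [0.07  0.622 1.707 0.    0.812 1.729] g 0.6684698903194203 F [-0.96  0.28  3.25]
yaw -0.08821923966076574 tilt 0.0004042741335217672
trans [0.0009 0.0024 0.0003] ang [-0.0001 -0.0005 -0.0003]
```

Contact with the bench (Fz = +3.2 N). Releasing.

Request:
step_arm --motion '[{"translation": [0,0,0],"angular": [0,0,0]},{"translation": [0,0,0],"angular": [0,0,0]},{"translation": [0,0,0],"angular": [0,0,0]},{"translation": [0,0,0],"angular": [0,0,0]},{"translation": [0,0,0],"angular": [0,0,0]},{"translation": [0,0,0],"angular": [0,0,0]}]' --hand 1

```text
clock: 8.48
tcp_pos: [0.633, 0.0876, -0.0007]
tool_rot: [-0.0, 0.999, -0.044, -0.0]
force: [-0.2, -0.3, 0.8]
grip_width: 1.001
```

Request:
step_arm --motion '[{"translation": [0,0,-0.05],"angular": [0,0,0]},{"translation": [0,0,-0.13],"angular": [0,0,0]},{"translation": [0,0,-0.25],"angular": [0,0,0]},{"translation": [0,0,-0.38],"angular": [0,0,0]},{"translation": [0,0,-0.5],"angular": [0,0,0]},{"translation": [0,0,-0.5],"angular": [0,0,0]},{"translation": [0,0,-0.5],"angular": [0,0,0]}]'

```text
clock: 9.07
tcp_pos: [0.6361, 0.0879, 0.1546]
tool_rot: [-0.001, 0.999, -0.044, 0.004]
force: [-0.1, 0.9, -0.2]
grip_width: 0.999
```

Request:
step_arm --motion '[{"translation": [-0.2,0,-0.1],"angular": [0,0,0]},{"translation": [-0.4,0,-0.2],"angular": [0,0,0]},{"translation": [-0.6,0,-0.2],"angular": [0,0,0]},{"translation": [-0.8,0,-0.2],"angular": [0,0,0]},{"translation": [-0.8,0,-0.2],"angular": [0,0,0]},{"translation": [-0.8,0,-0.2],"angular": [0,0,0]},{"translation": [-0.8,0,-0.2],"angular": [0,0,0]},{"translation": [-0.8,0,-0.2],"angular": [0,0,0]},{"translation": [-0.8,0,-0.2],"angular": [0,0,0]}]'

```text
clock: 9.82
tcp_pos: [0.394, 0.1088, 0.2092]
tool_rot: [0.0, 0.999, -0.044, 0.0]
force: [0.2, 0.2, 0.1]
grip_width: 0.997
```

Run:
```python
from h import *
o=[]
for n,(c,r) in(('side',(200,180)),('top',(230,130))):
    im=robot.capture(n)[:,:,::-1]; cv2.imwrite(f'pics/{n}1.png',im); o.append(cv2.resize(im[r-100:r+100,c-100:c+100],(390,390)))
cv2.imwrite('pics/f.png',np.hstack(o))
print(robot.sense()['clock'],proj('side',[[.644,.086,.015]]),proj('top',[[.644,.086,.015]]))
```

```text
9.9167 [[205.27669122 195.37961207]] [[229.95554221 131.08840702]]
```

View pics/f.png

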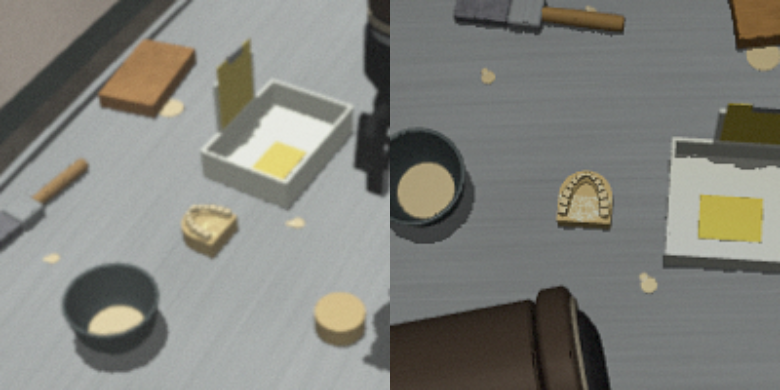

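The cast stands teeth up at about top (230,131) / side (207,198), between the bowl and the pan. I'll measure the final pose.

Run:
```python
from fit import *
M={}
for n,(x,y) in(('side',(206,197)),('top',(230,131))):
    im=cv2.imread(f'pics/{n}1.png').astype(int); k=((im[:,:,2]-im[:,:,0])>12).astype(np.uint8)
    k=cv2.morphologyEx(k,cv2.MORPH_CLOSE,np.ones((7,7),np.uint8))
    nn,l=cv2.connectedComponents(k); m=l==l[y,x]; M[n]=m.astype(float); print(n,m.sum())
r=fitcast(M,[.644,.086,-.088,0]); x=r.x; print('cast',x,r.fun)
pan=np.array([.6278,-.0935]);bowl=np.array([.6605,.2655]);u=(bowl-pan)/np.linalg.norm(bowl-pan)
d=x[:2]-pan; print('pan/bowl dist',np.linalg.norm(d),np.linalg.norm(x[:2]-bowl),'across',d@[u[1],-u[0]],'yaw err',x[2]+.088)
a,b=cv2.imread('pics/side0.png'),cv2.imread('pics/side1.png')
for nm,(c0,c1,r0,r1) in dict(bowl=(125,190,205,270),pan=(195,290,95,190)).items():
    g=[np.float32(cv2.cvtColor(i[r0:r1,c0:c1],cv2.COLOR_BGR2GRAY)) for i in(a,b)]; print(nm,'shift px',cv2.phaseCorrelate(*g))
```

```text
side 600
top 746
cast [ 0.6446406   0.0864528  -0.07440053 -0.00177918] 68.703125
pan/bowl dist 0.18073908363729746 0.1797482129933797 across 0.0004475002909854976 yaw err 0.013599473804545292
bowl shift px ((0.08846147072592458, 0.0029224896306274672), 0.9977060674149313)
pan shift px ((-0.1413062276063144, -0.022601661704470644), 0.7510533752954669)
```

```bash
python3 -c "
from rig import robot
print(robot.finish_job())"
```

```text
the job is handed in; nothing more can be done
None
```

The full-arch cast is set down on the bench, teeth up, halfway between the bowl and the ticketed pan, and the job is handed in at about 10 s. No verdict comes back from the hand-in, so the figures below are my own camera measurements.

I gripped the cream cast by its flat sides and carried it over. I lowered it until it touched the bench (+3.2 N), then let go and backed the arm away.

| Check at the end | Result |
|---|---|
| Distance from cast to pan / bowl centre | 181 mm / 180 mm |
| Offset across the bowl–pan line | 0.4 mm |
| Angle off parallel | about 0.8° |
| Cast underside (fit) | −2 mm, within measuring error of flat on the bench |
| Bowl and pan movement | under 0.2 pixel in the side camera |

No check failed. The only disagreement was early on: the network masks gave the cast's position a few mm differently, so I used colour masks instead. I did not measure the half-arch cast again at the end, but the arm's path stayed clear of it.

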